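# Load a sample carrier into a benchtop blood analyser and start the run

## Task

Pick up the carrier of five orange-capped tubes from the bench, keep it upright, and set it down on the analyser's apron in line with the free lane (the one with the green lamp), handle end outwards; let go of it there. Then move your grip to its handle end and slide it along the lane under the hood until it is fully home against the stop, with all five tubes still standing in it. Once it is home press the blue key to check it in, then the green key to start, each fully down and let go before the next; leave the red key, the two carriers already loaded and the other things on the bench alone.

Things in the scene. Friction and masses are not known exactly. Their poses are not given: they have to be found in the camera images.
- carrier: The rack to load: dark grey, five square cells in a row, each with a loose orange-capped tube; body 118 long x 26 wide x 64 high, 0.22 to 0.36 kg loaded, on the open bench. Origin: centre of the body's underside; x towards its nose (enters the lane first), handle at the other end (-x), z up. Caps reach 86 above the underside: take the long sides from above, pads about 48 above the underside.
- carrier_handle (a point): Grip point on the carrier's handle, an upright black fin 10 thick (across the carrier), 28 to 60 above the carrier's underside, reaching 50 out behind the tail face. The point is 92 behind the carrier's origin along its -x, on its centre line, 45 above its underside.
- tube0: Tube 1 of 5 in the carrier, counted from the handle end: 13 diameter, 80 high with its orange cap, 20 g, standing loose in its 16 square cell on the cell floor, 6 above the carrier's underside. Origin: centre of its foot, z along the tube.
- tube1: Tube 2 of 5 in the carrier, counted from the handle end: 13 diameter, 80 high with its orange cap, 20 g, standing loose in its 16 square cell on the cell floor, 6 above the carrier's underside. Origin: centre of its foot, z along the tube.
- tube2: Tube 3 of 5 in the carrier, counted from the handle end: 13 diameter, 80 high with its orange cap, 20 g, standing loose in its 16 square cell on the cell floor, 6 above the carrier's underside. Origin: centre of its foot, z along the tube.
- tube3: Tube 4 of 5 in the carrier, counted from the handle end: 13 diameter, 80 high with its orange cap, 20 g, standing loose in its 16 square cell on the cell floor, 6 above the carrier's underside. Origin: centre of its foot, z along the tube.
- tube4: Tube 5 of 5 in the carrier, counted from the handle end: 13 diameter, 80 high with its orange cap, 20 g, standing loose in its 16 square cell on the cell floor, 6 above the carrier's underside. Origin: centre of its foot, z along the tube.
- loader: The analyser: white, fixed, 585 deep, 275 wide, 241 high. Origin: on the bench under the front lip of its hood, midway across its lanes; x points in along the lanes (loading direction), y towards the key console, z up. Apron and lane floors are one flat deck 35 above the bench, open above from x = -225 (apron edge) to 0 (hood lip). Lanes at y = -50, 0, +50. Key console at y = 105 to 187.
- hood_lip (a point): Middle of the lower front edge of the hood over the lanes, 140 above the bench, 105 above the lane floors. The hood spans y = -85 to 95 of the analyser and rises from the lip at about 42 degrees, tinted blue, to 225 at the cabinet. No room for a gripper under it. The rigid stop at the lane ends is 93 inside the lip: a home carrier has 25 of its body and its handle outside.
- free_lane: The one empty lane, with a lit green lamp on the hood lip over its mouth and a green strip on the apron edge; which of the three it is varies. 30 wide between fixed rails 16 high, 20 wide. Origin: on the lane floor where the carrier's origin is when the carrier is fully home (34 inside the hood lip); x points in along the lane, z up.
- lane_mouth (a point): Point on the free lane's floor and centre line, 133 before the free_lane origin (99 outside the hood lip), just inside the tips of the rails' tapered noses; the rails are full width 29 further in, and the apron before them is flat. With its nose here or up to 8 before it the carrier's body stands wholly on the flat apron.
- key_blue_top (a point): Centre of the top face of the blue key (check-in), a 28 square sprung key cap on the console, 60 above the bench; the keys lie in a row along the analyser's x, 50 apart, blue nearest the apron edge, then green, then red. Moves down with the key.
- key_green_top (a point): Centre of the top face of the green key (start), a 28 square sprung key cap on the console, 60 above the bench; the keys lie in a row along the analyser's x, 50 apart, blue nearest the apron edge, then green, then red. Moves down with the key.
- key_red_top (a point): Centre of the top face of the red key (stop), a 28 square sprung key cap on the console, 60 above the bench; the keys lie in a row along the analyser's x, 50 apart, blue nearest the apron edge, then green, then red. Moves down with the key.
- key_blue (a joint): Travel of the blue key in m: 0 up, 0.005 fully down; pressed counts from 0.0035. The spring needs about 1.5 N to start and 5 N fully down, and brings it back up.
- key_green (a joint): Travel of the green key in m: 0 up, 0.005 fully down; pressed counts from 0.0035. The spring needs about 1.5 N to start and 5 N fully down, and brings it back up.
- key_red (a joint): Travel of the red key in m: 0 up, 0.005 fully down; pressed counts from 0.0035. The spring needs about 1.5 N to start and 5 N fully down, and brings it back up.
- loaded_a: Already loaded carrier with violet-capped tubes, same shape as the carrier, standing home in one of the other two lanes (which one varies), its handle sticking out of the hood. To be left alone. Origin: centre of its underside.
- loaded_b: Already loaded carrier with pale yellow-capped tubes, same shape as the carrier, standing home in one of the other two lanes (which one varies), its handle sticking out of the hood. To be left alone. Origin: centre of its underside.
- spare_carrier: An empty carrier of the same shape lying by on the bench, without tubes. To be left alone. Origin: centre of its underside.
- cap_tub: White tub of loose orange caps, 165 x 125 x 70 high. To be left alone. Origin: centre of its underside.
- tube_block: Steel block rack full of tubes, 125 x 85 x 84 high. To be left alone. Origin: centre of its underside.
- wash_bottle: White bottle, 54 diameter, 150 high. To be left alone. Origin: centre of its underside.
- foam_stand: Flat white stand with five orange-capped tubes fixed in it, 150 x 100, 98 high. To be left alone. Origin: centre of its underside.
Things that resemble listed ones, but are neither listed nor needed, are in the scene too. Leave any pink look-alike of the carrier alone.

How it is judged:
By the outcome, as a careful person would: the job done as asked, in the order asked, and still so for the second after the job is handed in, with the robot touching nothing.
It also fails if it takes over 64 s, if anything falls off the work surface, if the arm or the gripper's body presses on something with over 40 N, if the wrist force passes 120 N, or if a joint passes its speed limit or range.

## Robot

A 6-joint arm with a two-finger parallel gripper is mounted at the origin on the work surface. World frame = base frame: x ahead of the robot, y to its left, z up, the work surface at z = 0. Lengths are in mm, angles in rad, forces in N, time in s.
With the tool pointing down it reaches from about 350 to 975 mm from the base axis. Payload 7.1 kg.
Tool frame: the origin (TCP) lies at the very end of the fingers, on their centre line; the grasp point (between the pads) lies 19 mm behind it (ctrl.tcp_to_grasp is the distance from the TCP to the grasp point, in mm); z points along the fingers, x is the direction in which the jaws open and shut, and the axes are right-handed (so a half turn about z gives the same grasp; the last joint's range is limited). The gripper opens to 88 mm and grips with 3 to 60 N. Pads are 20 mm wide; open, the fingers measure 115 mm over their backs; the gripper's body (75 mm by 178 mm) begins 61 mm behind the grasp point.
Start: joints at [-1.153, 0.423, 1.63, -0, 1.089, -0.019], TCP at [264.416, -566.294, 222.675] pointing down, gripper open.
Joint ranges: [-3, 3], [-0.9, 2.11], [0.09, 2.58], [-1.31, 4.45], [0.11, 2.69], [-2.54, 2.54]. Speed limits (rad/s): [2.39, 2.39, 3.01, 3.14, 3.14, 3.14].

## Interface

Orientations are given as a rotation vector (axis times angle).
In Python, from workcell import get_obs, viewer, ctrl, masks_of gives the robot as it stands. The module is installed in compiled form; this text tells all that it offers.
- The arm moves only by the shell command python3 -m inch 'ROWS'. ROWS is JSON, a list of rows, each an object of numbers: "tx", "ty", "tz": the shift along the tool's x, y, z in cm; "ax", "ay", "az": the turn, a rotation vector about the tool's x, y, z in degrees; "jaw": the opening, from 0 (shut) to 1 (fully open). In form: [{"tx": .., "ty": .., "tz": .., "ax": .., "ay": .., "az": .., "jaw": ..}, ...]. A call has 1 to 12 rows; each row shifts and turns the commanded pose from where the row before left it, along the tool's axes as they then stand; what a row does not reach is not made up. A row lasts 1/8 s, in which the tool goes at most 62.5 mm and 10.7 degrees, less where a joint would pass 70% of its speed; a pose out of reach is approached as far as the arm can. A call is refused whole if a number of a shift passes 6.25 or a number of a turn 10.7, either way. A call with a gripper value outside its range is refused whole. The fingers move at their own pace and stop on an object; the grip force is fixed at half the most. Time passes only in rows, so rows that do not move let the fingers close. It gives the time, the measured TCP pose, the force and the opening at its end, in the units of the state.
- get_obs(): the state, without advancing time (a new reading comes with each control period).
- viewer.get_image(name): name is "side" or "top"; returns (picture, depth): 420x560x3 uint8, red, green, blue; 420x560 float32, mm along the optical axis (not along the pixel's ray), 0 where there is no reading.
- viewer.get_calibration(name): a dict with "fx", "fy", "cx", "cy" (pixels), "distortion" ([k1, k2, p1, p2, k3] as OpenCV has them; the pictures are not rectified), "rvec" (rotation vector, rad) and "tvec" (3), from world to camera coordinates, as OpenCV has them. Camera axes: x right, y down, z forward; pixel columns grow to the right and rows downward; lengths in mm; the calibration is good to about 2 mm. A picture is of the moment at which its call begins. get_calibration takes no time and is no camera call.
- ctrl.close_job(): hands the job in, once; it reports no verdict.
Trained networks look in the newest picture that a camera, given by its name, has taken for a name from the list of things; names that differ only in an ending like _2 or _b are one class to them, and where a whole thing is asked for, a point or a joint stands for the part that bears it (a point fixed in the world has none). Each returns a list of dicts, best first, with "score" (0 to 1); they miss things now and then, are a little off and sometimes report something else, mostly with a low value. They report only what shows in the picture. A call takes as long as a camera call. They do not tell look-alikes from the thing itself.
- masks_of(camera, thing): "pixels" (420x560 bool, what is visible of it) and "location" ([column, row] in pixels, amid what is visible of it).
The state is a dict: "t": time; "qpos": joint angles; "qvel": joint speeds; "joint_torque": joint torques, N m; "ee_pos": TCP position; "orientation": TCP orientation; "ft_force": force on the tool from outside, world axes, zero at the start; "moment": the same for the moment, N m; "width": finger opening in mm.
Only numpy, scipy, OpenCV 4.12 (cv2) and the standard library are available. Lean on these libraries where they do the work, as an engineer would, in place of code of your own. Each camera call takes 0.05 s, during which the arm holds its last target. There are 200 camera calls.

## Working session

There is one attempt and no reset: what is moved stays moved. The work goes in short steps, Python scripts to look and compute and a shell command to move; the robot and the scene stay as the last step left them, time stands still between calls to the robot, and variables do not carry over. Pictures are saved under pics/ and viewed, about 8 in all and at most 12, crops included, and the job is handed in when it is done.

```bash
mkdir -p pics; cat > h.py <<'E'
import numpy as np, cv2
from workcell import get_obs, viewer, ctrl, masks_of
def cal(n):
    c=viewer.get_calibration(n); K=np.array([[c['fx'],0,c['cx']],[0,c['fy'],c['cy']],[0,0,1.]])
    R=cv2.Rodrigues(np.array(c['rvec'],float))[0]; return K,np.array(c['distortion'],float),R,np.array(c['tvec'],float).ravel()
def cloud(n,depth):
    K,D,R,t=cal(n); h,w=depth.shape
    u,v=np.meshgrid(np.arange(w),np.arange(h))
    p=cv2.undistortPoints(np.stack([u,v],-1).reshape(-1,1,2).astype(float),K,D).reshape(h,w,2)
    P=np.dstack([p,np.ones((h,w))])*depth[...,None]
    return (P-t)@R   # world, R^T(P-t)
def proj(n,X):
    K,D,R,t=cal(n); return cv2.projectPoints(np.array(X,float).reshape(-1,1,3),R,t,K,D)[0].reshape(-1,2)
def save(n,im): cv2.imwrite('pics/'+n,im[...,::-1])
E
python3 - <<'E'
from h import *
for n in('top','side'):
    im,d=viewer.get_image(n); save(n+'0.png',im); np.savez(n+'0.npz',im=im,d=d)
    W=cloud(n,d)
    for th in('carrier','loader','key_blue_top','key_green_top','key_red_top','hood_lip','carrier_handle','free_lane'):
        for r in masks_of(n,th)[:6]:
            m=r['pixels']&(d>0); print(n,th,round(r['score'],2),np.round(r['location']),m.sum(),np.round(np.median(W[m],0)) if m.any() else '')
print(get_obs())
E
```

```text
top carrier 0.91 [342. 289.] 522 [ 342. -356.   59.]
top carrier 0.79 [332. 241.] 183 [ 485. -334.   63.]
top carrier 0.43 [322. 167.] 2382 [ 715. -289.   65.]
top loader 0.96 [100. 216.] 20730 [539. 327. 196.]
top loader 0.3 [166. 248.] 88 [451. 174.  60.]
top key_blue_top 0.48 [201. 244.] 67 [455.  72.  60.]
top key_green_top 0.45 [184. 247.] 85 [453. 122.  60.]
top key_red_top 0.17 [337. 241.] 352 [ 486. -344.   63.]
top hood_lip 0.58 [ 98. 218.] 20538 [538. 328. 198.]
top carrier_handle 0.85 [348. 240.] 91 [ 485. -387.   62.]
top carrier_handle 0.66 [341. 290.] 541 [ 341. -356.   59.]
side carrier 0.94 [228. 303.] 1012 [ 353. -368.   48.]
side carrier 0.92 [279. 291.] 505 [ 482. -382.   55.]
side carrier 0.19 [234. 125.] 361 [541. 238.  87.]
side loader 0.68 [228. 108.] 12896 [529. 282. 131.]
side loader 0.66 [277. 276.] 39 [ 489. -358.   84.]
side key_green_top 0.6 [223. 162.] 44 [454. 119.  57.]
side key_red_top 0.61 [215. 152.] 47 [450. 169.  57.]
side hood_lip 0.85 [231. 111.] 13160 [529. 282. 130.]
side hood_lip 0.58 [271. 258.] 33 [ 494. -294.   83.]
side carrier_handle 0.6
[... 203 characters left out ...]
 488. -356.   83.]
{'t': 0.9, 'qpos': array([-1.15298162e+00,  4.23056840e-01,  1.62990952e+00,  1.61313242e-05,
        1.08863144e+00, -1.90249019e-02]), 'qvel': array([ 4.92862379e-05, -3.92866099e-04, -1.87583274e-04, -7.67574093e-04,
       -2.00309583e-04, -2.91009678e-04]), 'joint_torque': array([ 1.65936221e-03, -5.44568145e+01, -2.74050379e+01,  6.44247048e-02,
        1.67175784e-02, -1.63734234e-05]), 'ee_pos': array([ 264.4256937 , -566.27679048,  222.69828265]), 'orientation': array([-2.65000168e+00,  1.68730638e+00, -5.67947336e-06]), 'ft_force': array([ 0.37595429, -0.09613241, -0.39265268]), 'moment': array([ 0.06461453, -0.00462755,  0.04201892]), 'width': 87.67701200518519}
```

View pics/top0.png

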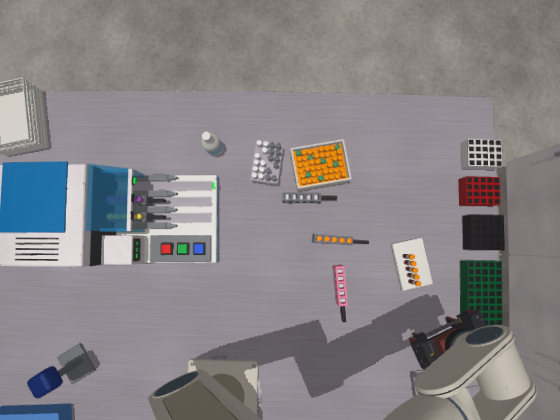

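View pics/side0.png

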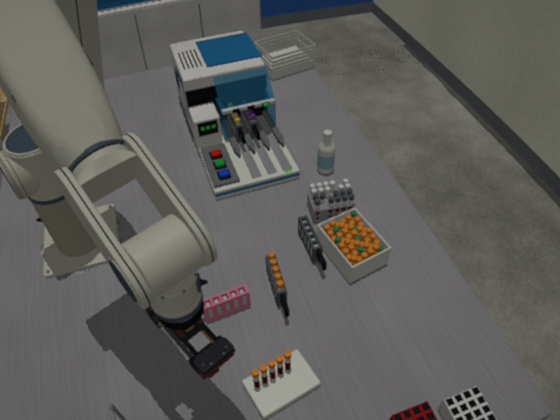

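The carrier is at top (333,240) with its handle to the right, towards −y. The free lane is the top one, with its green strip at (213,185) and lamp at (134,181). Next I measure both precisely.

```bash
python3 - <<'E'
from h import *
z=np.load('top0.npz'); im,d=z['im'],z['d']; W=cloud('top',d)
hsv=cv2.cvtColor(im,cv2.COLOR_RGB2HSV)
def blob(lo,hi,r0,r1,c0,c1,zr):
    m=np.zeros(d.shape,bool); m[r0:r1,c0:c1]=True
    return m&cv2.inRange(hsv,lo,hi).astype(bool)&(W[...,2]>zr[0])&(W[...,2]<zr[1])
for nm,lo,hi in(('blue',(105,120,60),(130,255,255)),('green',(50,120,60),(85,255,255)),('red',(0,150,80),(6,255,255))):
    m=blob(lo,hi,235,262,150,212,(45,75)); P=W[m]; r,c=np.nonzero(m)
    print(nm,m.sum(),P.mean(0).round(1),c.mean().round(1),r.mean().round(1))
m=blob((8,150,100),(22,255,255),225,255,300,375,(60,110)); n,l,s,ce=cv2.connectedComponentsWithStats(m.astype(np.uint8))
for i in range(1,n):
    if s[i,4]>5: print('cap',s[i,4],ce[i].round(1),W[l==i].mean(0).round(1),W[l==i][:,2].max().round(1))
# carrier body pts
sub=np.zeros(d.shape,bool); sub[225:258,300:380]=True
m=sub&(W[...,2]>20); P=W[m]; 
print('carrier',m.sum(),cv2.minAreaRect(P[:,:2].astype(np.float32)))
m=blob((45,120,60),(90,255,255),175,195,205,222,(-10,80)); print('strip',m.sum(),W[m].mean(0).round(1),np.argwhere(m).mean(0).round(1))
# lanes profile: bands in y
for ys in range(90,260,20):
    s=(abs(W[...,1]-ys)<6)&(W[...,0]>400)&(W[...,0]<720)&(W[...,2]>15)
    rr=W[s]; xb=np.arange(480,700,5); 
    print(ys,[int(np.median(rr[(rr[:,0]>=x)&(rr[:,0]<x+5),2])) if ((rr[:,0]>=x)&(rr[:,0]<x+5)).any() else -1 for x in xb])
m=(W[...,2]>28)&(W[...,2]<42)&(W[...,1]>0)&(W[...,1]<130)&(W[...,0]>520)&(W[...,0]<720)
print('deck',m.sum(),cv2.minAreaRect(W[m][:,:2].astype(np.float32)),W[m][:,2].mean())
a=cv2.resize(im[165:270,80:230],None,fx=5,fy=5,interpolation=cv2.INTER_CUBIC); save('crop1.png',a)
a=cv2.resize(im[220:260,295:380],None,fx=8,fy=8,interpolation=cv2.INTER_CUBIC); save('crop2.png',a)
E
```

```text
blue 97 [452.8  74.3  59.6] 198.4 248.5
green 89 [451.8 124.5  59.7] 182.0 248.4
red 85 [450.9 174.4  60.3] 165.6 248.4
cap 20 [319. 238.] [ 491.4 -287.3   87.9] 91.2
cap 20 [326.4 238.4] [ 490.5 -309.3   85.9] 94.8
cap 22 [333.9 239. ] [ 489.1 -331.4   85.6] 91.2
cap 22 [340.9 239.9] [ 486.7 -352.1   86.8] 89.7
cap 23 [348.6 240.2] [ 486.2 -375.2   85.1] 91.8
carrier 421 ((490.44970703125, -306.71533203125), (264.9001159667969, 26.687170028686523), 87.25028991699219)
strip 13 [647.4  40.9  36.2] [186.  212.8]
90 [46, 44, 44, 35, 35, 36, 33, 35, 37, 37, 34, 36, 34, 37, 35, 34, 34, 33, 35, 36, 34, 35, 33, 35, 36, 36, 38, 35, 34, 35, 36, 36, 36, 33, 35, 34, 32, 34, 37, 34, 32, -1, -1, -1]
110 [42, 46, 44, 35, 36, 36, 37, 35, 34, 36, 35, 36, 35, 36, 35, 37, 37, 36, 33, 36, 35, 35, 32, 36, 36, 37, 35, 37, 36, 33, 35, 36, 40, 36, 38, 36, 37, 34, 37, 34, 35, -1, -1, -1]
130 [45, 46, 43, 33, 34, 35, 35, 37, 34, 37, 35, 35, 36, 34, 35, 34, 36, 35, 35, 36, 34, 36, 36, 34, 36, 35, 34, 35, 35, 37, 35, 35, 35, 36, 38, 37, 37, 32, 35, 37, 37, -1, -1, -1]
150 [44, 44, 43, 35, 34, 33, 36, 38, 40, 3
[... 497 characters left out ...]
-1]
210 [45, 45, 35, 34, 35, 34, 51, 52, 48, 50, 47, 35, 80, 94, -1, 34, 50, 50, 51, 49, 44, 36, 36, 93, 94, 38, 44, 51, 50, 52, 45, 35, 35, 37, 35, 41, 49, 48, 50, 52, -1, -1, -1, -1]
230 [43, 43, 37, 36, 34, 34, 52, 50, 52, 52, 61, 74, 98, 100, 99, 73, 50, 50, 52, 52, 48, 74, 93, 101, 100, 75, 48, 50, 51, 51, 39, 35, 35, 36, 34, 40, 51, 50, 52, 52, -1, -1, -1, -1]
250 [88, 90, 34, 34, 105, 110, 76, 152, 52, 151, 98, 148, 134, 149, 148, 147, 148, 145, 100, 53, 96, 145, 145, 151, 152, 103, 152, 53, 53, 52, 145, 151, 93, 150, 93, 94, 51, 121, 86, 83, -1, -1, -1, -1]
deck 1719 ((603.655517578125, 78.7205810546875), (164.2601776123047, 104.13056945800781), 1.1458007097244263) 35.468560235051335
```

View pics/crop1.png

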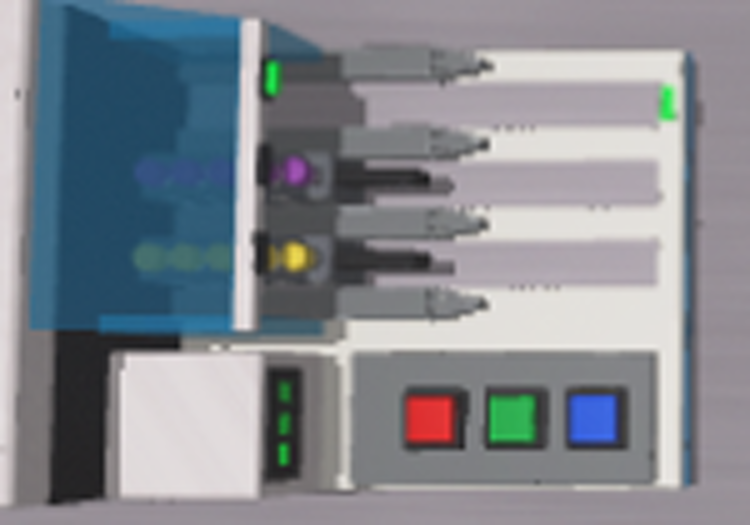

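```bash
python3 - <<'E'
from h import *
from scipy.optimize import minimize
z=np.load('top0.npz'); im,d=z['im'],z['d']; W=cloud('top',d)
# rails fit
m=(W[...,1]>165)&(W[...,1]<222)&(W[...,0]>495)&(W[...,0]<690)&(W[...,2]>28)&(W[...,2]<58)
P=W[m]; up=P[:,2]>43
best=[]
for yaw in np.arange(-.06,.061,.005):
  for x0 in np.arange(570,600,.5):   # world x of centreline at world y=190
    ly=-(P[:,0]-x0-yaw*(P[:,1]-190))*np.cos(yaw)
    rail=(abs((abs(ly)-50))<=35)&(np.abs(np.abs(np.abs(ly)-50)-25)<10)|(abs(abs(ly)-25)<10)
    ok=(abs(ly)<86)
    best.append((np.mean((rail==up)[ok])*1,yaw,x0))
best.sort(reverse=True); B=np.array(best[:12]); print(B[:5],B.mean(0))
# rail tips, lip, apron edge
edge=(W[...,2]>28)&(W[...,0]>540)&(W[...,0]<670)&(W[...,1]<120)&(W[...,1]>0)
print('apron edge y', [W[edge&(abs(W[...,0]-x)<5)][:,1].min().round(1) for x in range(550,670,15)])
ys=np.linspace(0,0,1)
g=(W[...,2]>130)&(W[...,2]<160)&(W[...,0]>500)&(W[...,0]<670)&(W[...,1]<300)
print('lip y',[ (W[g&(abs(W[...,0]-x)<6)][:,1].min().round(1), W[g&(abs(W[...,0]-x)<6)][:,2].min().round(0)) for x in range(505,670,15) if (g&(abs(W[...,0]-x)<6)).any()])
# carrier
for n in('top','side'):
    q=np.load(n+'0.npz'); V=cloud(n,q['d'])
    for zr in((30,72),(57,72)):
        m=(V[...,0]>462)&(V[...,0]<515)&(V[...,1]>-470)&(V[...,1]<-260)&(V[...,2]>zr[0])&(V[...,2]<zr[1]); C=V[m]
        print(n,zr,m.sum(),cv2.minAreaRect(C[:,:2].astype(np.float32)),[ (y,np.percentile(C[abs(C[:,1]-y)<8,0],[3,50,97]).round(1)) for y in range(-440,-265,20) if (abs(C[:,1]-y)<8).sum()>3],np.percentile(C[:,1],[1,99]).round(1))
    hs=cv2.cvtColor(q['im'],cv2.COLOR_RGB2HSV)
    c=cv2.inRange(hs,(8,150,100),(22,255,255)).astype(bool)&(V[...,0]>462)&(V[...,0]<515)&(V[...,1]>-400)&(V[...,1]<-260)&(V[...,2]>80)&(V[...,2]<95); C=V[c]; print('caps',C.mean(0).round(1),np.polyfit(C[:,1],C[:,0],1))
    for zr in((35,90),):
        m=(V[...,0]>455)&(V[...,0]<520)&(V[...,1]>-475)&(V[...,1]<-255)&(V[...,2]>zr[0]); 
    K=hs; 
    for nm,lo,hi in(('blue',(105,120,60),(130,255,255)),('green',(50,120,60),(85,255,255)),('red',(0,150,80),(6,255,255))):
        k=cv2.inRange(hs,lo,hi).astype(bool)&(abs(V[...,0]-452)<25)&(V[...,1]>50)&(V[...,1]<200)&(V[...,2]>54)&(V[...,2]<66); print(nm,k.sum(),V[k].mean(0).round(1))
E
```

```text
[[ 9.54646018e-01 -1.50000000e-02  5.96500000e+02]
 [ 9.54646018e-01 -2.00000000e-02  5.96500000e+02]
 [ 9.54646018e-01 -2.50000000e-02  5.96500000e+02]
 [ 9.52538631e-01 -3.00000000e-02  5.96500000e+02]
 [ 9.52433628e-01 -1.00000000e-02  5.96500000e+02]] [ 9.49249000e-01 -2.04166667e-02  5.96541667e+02]
apron edge y [np.float64(27.5), np.float64(26.0), np.float64(26.6), np.float64(26.8), np.float64(29.4), np.float64(27.7), np.float64(28.0), np.float64(28.3)]
lip y [(np.float64(249.0), np.float64(131.0)), (np.float64(247.7), np.float64(150.0)), (np.float64(245.6), np.float64(145.0)), (np.float64(246.3), np.float64(145.0)), (np.float64(249.4), np.float64(145.0)), (np.float64(248.8), np.float64(144.0)), (np.float64(247.6), np.float64(145.0)), (np.float64(249.0), np.float64(147.0)), (np.float64(252.3), np.float64(148.0)), (np.float64(243.5), np.float64(146.0)), (np.float64(244.9), np.float64(141.0))]
top (30, 72) 272 ((487.86822509765625, -355.1648864746094), (167.82949829101562, 26.07495880126953), 86.58513641357422) [(-440, array([478.8, 481.8, 484.9])), (-420, array([478.5, 484.5, 48
[... 1316 characters left out ...]
0.3, 482.9, 505.9])), (-280, array([481.1, 483.4, 507. ]))] [-443.2 -276.2]
side (57, 72) 272 ((490.1905517578125, -357.33087158203125), (167.39328002929688, 26.799949645996094), 86.72382354736328) [(-440, array([480.1, 484.8, 489.4])), (-420, array([481.8, 486.9, 490.2])), (-400, array([482.3, 487.7, 497.4])), (-380, array([476. , 486.8, 500.8])), (-360, array([477.5, 483.7, 502.7])), (-340, array([478.9, 485. , 504. ])), (-320, array([479.1, 485.4, 505.1])), (-300, array([480.4, 484.1, 506.1])), (-280, array([481.4, 485. , 507.3]))] [-438.9 -275. ]
caps [ 490.8 -337.4   84.2] [6.93404494e-02 5.14225908e+02]
blue 55 [455.   70.9  57.4]
green 51 [453.6 121.   57.5]
red 49 [453.1 171.1  57.7]
```

View pics/crop2.png

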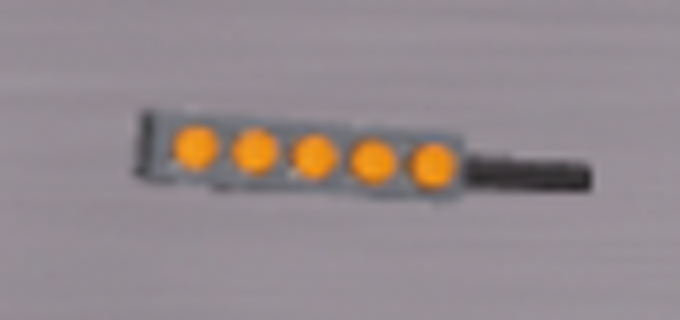

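The crop shows the carrier body spanning about (140..465, 110..195), five orange caps, and the handle on the right. Next I write a helper that gives deltas as turn first, then shift in tool axes.

```bash
cat > go.py <<'E'
import sys; from h import *
from scipy.spatial.transform import Rotation as Ro
def rem(x,y,z,dirx):
    """tool down, tool x along (cos,sin)(dirx) mod pi; print turn (deg, tool rotvec), then shift cm in turned tool axes"""
    o=get_obs(); R=Ro.from_rotvec(o['orientation']); c=[]
    for a in(dirx,dirx+np.pi):
        T=Ro.from_matrix(np.array([[np.cos(a),np.sin(a),0],[np.sin(a),-np.cos(a),0],[0,0,-1]]).T)
        r=(R.inv()*T).as_rotvec(degrees=True); c.append((np.linalg.norm(r),r,T))
    for _,r,T in sorted(c,key=lambda k:k[0]):
        print('turn',r.round(2),'shift',(T.inv().apply(np.array([x,y,z])-o['ee_pos'])/10).round(2))
    print('t',round(o['t'],2),'pos',o['ee_pos'].round(1),'F',o['ft_force'].round(1),'w',round(o['width'],1),'q6',o['qpos'].round(2))
if __name__=='__main__': rem(*map(float,sys.argv[1:]))
E
python3 go.py 489.7 -331 140 -0.061; python3 go.py 649 88 140 0.02
```

```text
turn [ -0.    -0.   -61.48] shift [ 21.05 -24.86   8.27]
turn [ -0.     0.   118.52] shift [-21.05  24.86   8.27]
t 0.9 pos [ 264.4 -566.3  222.7] F [ 0.4 -0.1 -0.4] w 87.7 q6 [-1.15  0.42  1.63  0.    1.09 -0.02]
turn [ -0.    -0.   -66.12] shift [ 39.76 -64.65   8.27]
turn [ -0.     0.   113.88] shift [-39.76  64.65   8.27]
t 0.9 pos [ 264.4 -566.3  222.7] F [ 0.4 -0.1 -0.4] w 87.7 q6 [-1.15  0.42  1.63  0.    1.09 -0.02]
```

```bash
python3 -m inch '[{"az":-10.25},{"az":-10.25},{"az":-10.25},{"az":-10.25},{"az":-10.25},{"az":-10.23},{"tx":3.5,"ty":-4.14},{"tx":3.5,"ty":-4.14},{"tx":3.5,"ty":-4.14},{"tx":3.5,"ty":-4.14},{"tx":3.5,"ty":-4.14},{"tx":3.55,"ty":-4.16,"tz":2}]'; python3 -m inch '[{"tz":3},{"tz":3},{}]'; python3 go.py 489.7 -331 29 -0.061
```

```text
turn [ -0.    -0.   -61.48] shift [ 21.05 -24.86  19.37]
turn [ -0.     0.   118.52] shift [-21.05  24.86  19.37]
t 0.9 pos [ 264.4 -566.3  222.7] F [ 0.4 -0.1 -0.4] w 87.7 q6 [-1.15  0.42  1.63  0.    1.09 -0.02]$[0]: bad value
$[0]: bad value
```

```bash
python3 -m inch '[{"tx":0,"ty":0,"tz":0,"ax":0,"ay":0,"az":-10.25,"jaw":1},{"tx":0,"ty":0,"tz":0,"ax":0,"ay":0,"az":-10.25,"jaw":1},{"tx":0,"ty":0,"tz":0,"ax":0,"ay":0,"az":-10.25,"jaw":1},{"tx":0,"ty":0,"tz":0,"ax":0,"ay":0,"az":-10.25,"jaw":1},{"tx":0,"ty":0,"tz":0,"ax":0,"ay":0,"az":-10.25,"jaw":1},{"tx":0,"ty":0,"tz":0,"ax":0,"ay":0,"az":-10.23,"jaw":1},{"tx":3.5,"ty":-4.14,"tz":0,"ax":0,"ay":0,"az":0,"jaw":1},{"tx":3.5,"ty":-4.14,"tz":0,"ax":0,"ay":0,"az":0,"jaw":1},{"tx":3.5,"ty":-4.14,"tz":0,"ax":0,"ay":0,"az":0,"jaw":1},{"tx":3.5,"ty":-4.14,"tz":0,"ax":0,"ay":0,"az":0,"jaw":1},{"tx":3.5,"ty":-4.14,"tz":2,"ax":0,"ay":0,"az":0,"jaw":1},{"tx":3.5,"ty":-4.14,"tz":4,"ax":0,"ay":0,"az":0,"jaw":1}]'; python3 go.py 489.7 -331 29 -0.061
```

```text
t: 2.4
ee_pos: [488.8, -333.4, 166.6]
orientation: [3.138, -0.095, 0.006]
ft_force: [0.6, -0.2, -0.1]
width: 87.9
turn [ 0.13 -0.22  0.01] shift [ 0.07 -0.25 13.76]
turn [   0.34    0.21 -179.99] shift [-0.07  0.25 13.76]
t 2.4 pos [ 488.8 -333.4  166.6] F [ 0.6 -0.2 -0.1] w 87.9 q6 [-0.62  0.44  1.75  0.    0.95 -0.56]
```

```bash
python3 -m inch '[{"tx":0,"ty":0,"tz":4,"ax":0,"ay":0,"az":0,"jaw":1},{"tx":0,"ty":0,"tz":4,"ax":0,"ay":0,"az":0,"jaw":1},{"tx":0,"ty":0,"tz":3.3,"ax":0,"ay":0,"az":0,"jaw":1},{"tx":0,"ty":0,"tz":2.07,"ax":0,"ay":0,"az":0,"jaw":1},{"tx":0,"ty":0,"tz":0,"ax":0,"ay":0,"az":0,"jaw":0.4},{"tx":0,"ty":0,"tz":0,"ax":0,"ay":0,"az":0,"jaw":0.4},{"tx":0,"ty":0,"tz":0,"ax":0,"ay":0,"az":0,"jaw":0.2},{"tx":0,"ty":0,"tz":0,"ax":0,"ay":0,"az":0,"jaw":0},{"tx":0,"ty":0,"tz":0,"ax":0,"ay":0,"az":0,"jaw":0},{"tx":0,"ty":0,"tz":0,"ax":0,"ay":0,"az":0,"jaw":0}]'; python3 go.py 489.7 -331 29 -0.061
```

```text
t: 3.65
ee_pos: [486.8, -334.1, 32.2]
orientation: [3.14, -0.096, 0.001]
ft_force: [3.3, 0.1, 1.4]
width: 31.3
turn [ 0.02 -0.05 -0.  ] shift [ 0.27 -0.33  0.32]
turn [-8.0e-02 -4.0e-02  1.8e+02] shift [-0.27  0.33  0.32]
t 3.65 pos [ 486.8 -334.1   32.2] F [3.3 0.1 1.4] w 31.3 q6 [-0.62  0.64  1.8   0.    0.7  -0.56]
```

```bash
python3 -m inch '[{"tx":0,"ty":0,"tz":0,"ax":0,"ay":0,"az":0,"jaw":0},{"tx":0,"ty":0,"tz":0,"ax":0,"ay":0,"az":0,"jaw":0},{"tx":0,"ty":0,"tz":0,"ax":0,"ay":0,"az":0,"jaw":0},{"tx":0,"ty":0,"tz":0,"ax":0,"ay":0,"az":0,"jaw":0}]'; python3 go.py 489.7 -331 129 -0.061
```

```text
t: 4.15
ee_pos: [487.3, -334.4, 32.3]
orientation: [3.139, -0.096, 0.003]
ft_force: [4.1, 0.1, 4.3]
width: 26.0
turn [ 0.05 -0.1  -0.  ] shift [ 0.22 -0.36 -9.67]
turn [-1.5e-01 -8.0e-02  1.8e+02] shift [-0.22  0.36 -9.67]
t 4.15 pos [ 487.3 -334.4   32.3] F [4.1 0.1 4.3] w 26.0 q6 [-0.62  0.64  1.8   0.    0.7  -0.56]
```

```bash
python3 -m inch '[{"tx":0,"ty":0,"tz":-1,"ax":0,"ay":0,"az":0,"jaw":0},{"tx":0,"ty":0,"tz":-2,"ax":0,"ay":0,"az":0,"jaw":0},{"tx":0,"ty":0,"tz":-2.5,"ax":0,"ay":0,"az":0,"jaw":0},{"tx":0,"ty":0,"tz":-2.5,"ax":0,"ay":0,"az":0,"jaw":0},{"tx":0,"ty":0,"tz":-1.5,"ax":0,"ay":0,"az":-1.6,"jaw":0},{"tx":0,"ty":0,"tz":-0.5,"ax":0,"ay":0,"az":-1.6,"jaw":0},{"tx":0,"ty":0,"tz":0,"ax":0,"ay":0,"az":-1.45,"jaw":0},{"tx":0,"ty":0,"tz":0,"ax":0,"ay":0,"az":0,"jaw":0}]'; python3 go.py 647.5 84.5 132 0.02
```

```text
t: 5.15
ee_pos: [485.9, -333.6, 131.0]
orientation: [-3.14, -0.032, 0.002]
ft_force: [0.0, 0.5, -2.5]
width: 25.8
turn [-0.06  0.08  0.03] shift [ 17.   -41.48  -0.1 ]
turn [-1.3000e-01 -9.0000e-02 -1.7997e+02] shift [-17.    41.48  -0.1 ]
t 5.15 pos [ 485.9 -333.6  131. ] F [ 0.   0.5 -2.5] w 25.8 q6 [-0.62  0.49  1.77 -0.    0.88 -0.64]
```

```bash
python3 -m inch '[{"tx":0.6,"ty":-1.5,"tz":0,"ax":0,"ay":0,"az":0,"jaw":0},{"tx":1.2,"ty":-3,"tz":0,"ax":0,"ay":0,"az":0,"jaw":0},{"tx":1.65,"ty":-4,"tz":0,"ax":0,"ay":0,"az":0,"jaw":0},{"tx":1.85,"ty":-4.5,"tz":0,"ax":0,"ay":0,"az":0,"jaw":0},{"tx":1.85,"ty":-4.5,"tz":0,"ax":0,"ay":0,"az":0,"jaw":0},{"tx":1.85,"ty":-4.5,"tz":0,"ax":0,"ay":0,"az":0,"jaw":0},{"tx":1.85,"ty":-4.5,"tz":0,"ax":0,"ay":0,"az":0,"jaw":0},{"tx":1.85,"ty":-4.5,"tz":0,"ax":0,"ay":0,"az":0,"jaw":0},{"tx":1.65,"ty":-4,"tz":0,"ax":0,"ay":0,"az":0,"jaw":0},{"tx":1.2,"ty":-3,"tz":0,"ax":0,"ay":0,"az":0,"jaw":0},{"tx":0.8,"ty":-2,"tz":0,"ax":0,"ay":0,"az":0,"jaw":0},{"tx":0.65,"ty":-1.5,"tz":0,"ax":0,"ay":0,"az":0,"jaw":0}]'; python3 -m inch '[{"tx":0,"ty":0,"tz":0,"ax":0,"ay":0,"az":0,"jaw":0},{"tx":0,"ty":0,"tz":0,"ax":0,"ay":0,"az":0,"jaw":0}]'; python3 go.py 647.5 84.5 67 0.02
python3 - <<'E'
from h import *
from scipy.spatial.transform import Rotation as Ro
for n in('top','side'):
    im,d=viewer.get_image(n); np.savez(n+'1.npz',im=im,d=d); V=cloud(n,d)
    hs=cv2.cvtColor(im,cv2.COLOR_RGB2HSV)
    o=get_obs()['ee_pos']
    c=cv2.inRange(hs,(8,150,100),(22,255,255)).astype(bool)&(abs(V[...,0]-o[0])<40)&(abs(V[...,1]-o[1])<90); C=V[c]
    print(n,'caps',c.sum(),C.mean(0).round(1),(np.polyfit(C[:,1],C[:,0],1) if c.sum()>9 else ''))
    m=(abs(V[...,0]-o[0])<40)&(V[...,1]>o[1]-135)&(V[...,1]<o[1]-65)&(V[...,2]>110)&(V[...,2]<175); C=V[m]
    print('handle',m.sum(),C.mean(0).round(1),np.percentile(C[:,1],[1,99]).round(1),[(y,np.median(C[abs(C[:,1]-o[1]-y)<6,0]).round(1)) for y in(-120,-110,-100,-90,-80)])
    r,c=proj(n,o)[0][::-1].astype(int); print(r,c)
    im2=im[max(r-75,0):r+75,max(c-100,0):c+100]; save(n+'1c.png',cv2.resize(im2,None,fx=3,fy=3,interpolation=cv2.INTER_CUBIC))
a,b=cv2.imread('pics/top1c.png'),cv2.imread('pics/side1c.png'); h=min(a.shape[0],b.shape[0]); cv2.imwrite('pics/ab1.png',cv2.resize(np.hstack([a[:h],b[:h]]),None,fx=.66,fy=.66))
E
```

```text
t: 6.65
ee_pos: [647.8, 85.6, 131.4]
orientation: [3.141, 0.033, -0.002]
ft_force: [-1.1, 0.3, -2.9]
width: 25.8
t: 6.9
ee_pos: [647.6, 83.5, 131.7]
orientation: [3.141, 0.031, -0.001]
ft_force: [-0.0, 0.3, -2.5]
width: 26.0
turn [ 0.02  0.04 -0.03] shift [-0.01 -0.1   6.47]
turn [ 7.0000e-02 -3.0000e-02  1.7997e+02] shift [0.01 0.1  6.47]
t 6.9 pos [647.6  83.5 131.7] F [-0.   0.3 -2.5] w 26.0 q6 [ 0.11  0.57  1.62 -0.    0.95  0.09]
top caps 34 [645.9  47.3 185.1] [6.60174731e-02 6.42772912e+02]
handle 79 [646.1  -3.6 152.4] [-24.2  18.2] [(-120, np.float64(nan)), (-110, np.float64(648.0)), (-100, np.float64(645.2)), (-90, np.float64(645.1)), (-80, np.float64(644.8))]
181 192
side caps 6 [650.5  57.7 184.4] 
handle 95 [647.9  -7.8 146.4] [-27.9  16.9] [(-120, np.float64(nan)), (-110, np.float64(649.3)), (-100, np.float64(647.1)), (-90, np.float64(645.5)), (-80, np.float64(645.9))]
137 281
  return _methods._mean(a, axis=axis, dtype=dtype,
  ret = ret.dtype.type(ret / rcount)
```

View pics/ab1.png

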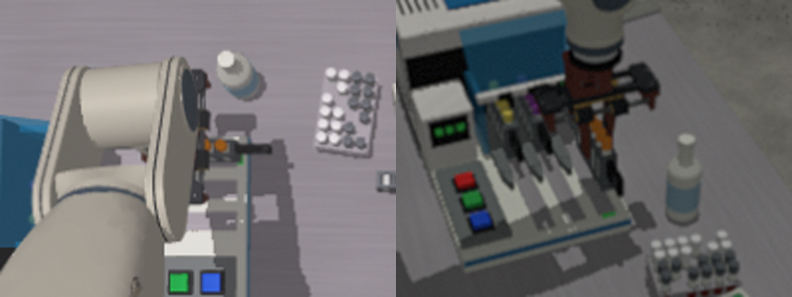

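The carrier is held upright with its handle outwards over the apron, in line with the free lane (handle at about (255,149) in the left panel). I lower it and let go.

```bash
python3 -m inch '[{"tx":0,"ty":-0.1,"tz":1,"ax":0,"ay":0,"az":0,"jaw":0},{"tx":0,"ty":0,"tz":2,"ax":0,"ay":0,"az":0,"jaw":0},{"tx":0,"ty":0,"tz":1.7,"ax":0,"ay":0,"az":0,"jaw":0},{"tx":0,"ty":0,"tz":0.8,"ax":0,"ay":0,"az":0,"jaw":0},{"tx":0,"ty":0,"tz":0.4,"ax":0,"ay":0,"az":0,"jaw":0},{"tx":0,"ty":0,"tz":0.3,"ax":0,"ay":0,"az":0,"jaw":0},{"tx":0,"ty":0,"tz":0.2,"ax":0,"ay":0,"az":0,"jaw":0},{"tx":0,"ty":0,"tz":0,"ax":0,"ay":0,"az":0,"jaw":0},{"tx":0,"ty":0,"tz":0,"ax":0,"ay":0,"az":0,"jaw":0}]'; python3 go.py 647.5 84.5 67 0.02
```

```text
t: 8.12
ee_pos: [648.2, 85.4, 68.2]
orientation: [-3.141, -0.032, -0.001]
ft_force: [-0.1, -0.1, -2.8]
width: 25.7
turn [-0.   -0.03  0.01] shift [-0.07  0.09  0.12]
turn [ 5.0000e-02 -1.0000e-02 -1.7999e+02] shift [ 0.07 -0.09  0.12]
t 8.12 pos [648.2  85.4  68.2] F [-0.1 -0.1 -2.8] w 25.7 q6 [0.11 0.66 1.64 0.   0.84 0.09]
```

```bash
python3 -m inch '[{"tx":0,"ty":0,"tz":0.1,"ax":0,"ay":0,"az":0,"jaw":0},{"tx":0,"ty":0,"tz":0.1,"ax":0,"ay":0,"az":0,"jaw":0},{"tx":0,"ty":0,"tz":0,"ax":0,"ay":0,"az":0,"jaw":0}]'; python3 go.py 647.5 84.5 67 0.02
```

```text
t: 8.5
ee_pos: [648.3, 85.4, 67.3]
orientation: [-3.141, -0.032, -0.001]
ft_force: [-3.5, -1.1, 8.7]
width: 25.5
turn [-0.   -0.03  0.01] shift [-0.08  0.09  0.03]
turn [ 5.0000e-02 -0.0000e+00 -1.7999e+02] shift [ 0.08 -0.09  0.03]
t 8.5 pos [648.3  85.4  67.3] F [-3.5 -1.1  8.7] w 25.5 q6 [ 0.11  0.66  1.64 -0.    0.84  0.09]
```

```bash
python3 -m inch '[{"tx":0,"ty":0,"tz":0,"ax":0,"ay":0,"az":0,"jaw":0.4},{"tx":0,"ty":0,"tz":0,"ax":0,"ay":0,"az":0,"jaw":0.55},{"tx":0,"ty":0,"tz":0,"ax":0,"ay":0,"az":0,"jaw":0.55},{"tx":0,"ty":0,"tz":0,"ax":0,"ay":0,"az":0,"jaw":0.55},{"tx":0,"ty":0,"tz":-1,"ax":0,"ay":0,"az":0,"jaw":0.55},{"tx":0,"ty":0,"tz":-3,"ax":0,"ay":0,"az":0,"jaw":0.55},{"tx":0,"ty":0,"tz":-4,"ax":0,"ay":0,"az":0,"jaw":0.55},{"tx":0,"ty":0,"tz":-3,"ax":0,"ay":0,"az":0,"jaw":0.55},{"tx":0,"ty":2,"tz":-1,"ax":0,"ay":0,"az":0,"jaw":0.55},{"tx":0,"ty":4,"tz":0,"ax":0,"ay":0,"az":0,"jaw":0.55},{"tx":0,"ty":5,"tz":0,"ax":0,"ay":0,"az":0,"jaw":0.55},{"tx":0,"ty":5,"tz":0,"ax":0,"ay":0,"az":0,"jaw":0.55}]'; python3 -m inch '[{"tx":0,"ty":5,"tz":0,"ax":0,"ay":0,"az":0,"jaw":0.55},{"tx":0,"ty":3,"tz":0,"ax":0,"ay":0,"az":0,"jaw":0.55},{"tx":0,"ty":0,"tz":0,"ax":0,"ay":0,"az":0,"jaw":0.55}]'
cat > see.py <<'E'
import sys; from h import *
k=sys.argv[1]; oy=float(sys.argv[2])
for n in('top','side'):
    im,d=viewer.get_image(n); np.savez(n+k+'.npz',im=im,d=d); V=cloud(n,d)
    hs=cv2.cvtColor(im,cv2.COLOR_RGB2HSV); near=(V[...,0]>615)&(V[...,0]<685)
    c=cv2.inRange(hs,(8,150,100),(22,255,255)).astype(bool)&near&(V[...,1]>0)&(V[...,2]>100)&(V[...,2]<140); C=V[c]
    if len(C)>9: print(n,'caps',len(C),C.mean(0).round(1),np.polyfit(C[:,1],C[:,0],1).round(3))
    for nm,a,b,zl in(('body',-55,60,85),('handle',-115,-64,60)):
        m=near&(V[...,1]>oy+a)&(V[...,1]<oy+b)&(V[...,2]>zl)&(V[...,2]<112); C=V[m]
        if len(C)>9: print(n,nm,len(C),[(y,np.percentile(C[abs(C[:,1]-y)<8,0],[5,50,95]).round(1)) for y in np.arange(oy+a,oy+b,16) if (abs(C[:,1]-y)<8).sum()>3],'y',np.percentile(C[:,1],[1,99]).round(1))
    m=near&(V[...,1]>oy-125)&(V[...,1]<oy+70)&(V[...,2]>75)&(V[...,2]<112); C=V[m]
    print(n,'rect',cv2.minAreaRect(C[:,:2].astype(np.float32)))
    r,c=proj(n,[648,oy+60,60])[0][::-1].astype(int)
    t=im[max(r-40,0):r+40,max(c-65,0):c+65]; save('t_%s.png'%n,cv2.resize(t,(780,480) if n=='top' else (780,480),interpolation=cv2.INTER_CUBIC))
a,b=cv2.imread('pics/t_top.png'),cv2.imread('pics/t_side.png'); cv2.imwrite('pics/see%s.png'%k,cv2.resize(np.vstack([a,b]),(480,590)))
E
python3 go.py 649 -4 80 0.02; python3 see.py 2 87
```

```text
t: 10.0
ee_pos: [650.4, -77.1, 185.1]
orientation: [3.141, 0.032, -0.002]
ft_force: [1.8, -0.1, -0.2]
width: 48.5
t: 10.38
ee_pos: [651.8, -157.8, 184.9]
orientation: [-3.141, -0.026, 0.002]
ft_force: [-0.7, -0.0, 0.7]
width: 48.2
turn [-0.    0.08 -0.2 ] shift [  0.03 -15.38  10.49]
turn [1.300e-01 0.000e+00 1.798e+02] shift [-0.03 15.38 10.49]
t 10.38 pos [ 651.8 -157.8  184.9] F [-0.7 -0.   0.7] w 48.2 q6 [-0.26  0.53  1.55 -0.    1.06 -0.27]
top caps 118 [646.   88.5 120.2] [-2.20000e-02  6.47955e+02]
top body 209 [(np.float64(32.0), array([636.1, 648.6, 659.3])), (np.float64(48.0), array([635.2, 638.8, 659.6])), (np.float64(64.0), array([634.9, 642.7, 659.4])), (np.float64(80.0), array([634.6, 641.8, 659. ])), (np.float64(96.0), array([634.5, 641.3, 658.3])), (np.float64(112.0), array([634.1, 640.2, 658.3])), (np.float64(128.0), array([634.1, 642. , 658.4])), (np.float64(144.0), array([633.6, 640.3, 658.4]))] y [ 32.2 146.2]
top handle 30 [(np.float64(4.0), array([643.9, 648.4, 651.9])), (np.float64(20.0), array([643.6, 646.7, 651.8]))] y [-0.  21.9]
top rect ((647.1299438476562, 73.01117706298828), (26.3828067779541, 146.54640197753906), 1.6241652965545654)
side caps 39 [647.1 116.9 116.8] [1.30000e-02 6.45633e+02]
side body 35 [(np.float64(112.0), array([634.9, 637.4, 655.1])), (np.float64(128.0), array([634.7, 637.6, 643.2])), (np.float64(144.0), array([634.8, 637.6, 642. ]))] y [ 93.7 144.3]
side handle 59 [(np.float64(-28.0), array([647.8, 650.8, 653.9])), (np.float64(-12.0), array([646. , 648.3, 655.4])), (np.float64(4.0), array([644.9, 647.8, 654.5]))] y [-25.1   4.3]
side rect ((647.4231567382812, 60.28982162475586), (27.572166442871094, 172.1529998779297), 0.27568110823631287)
```

View pics/see2.png

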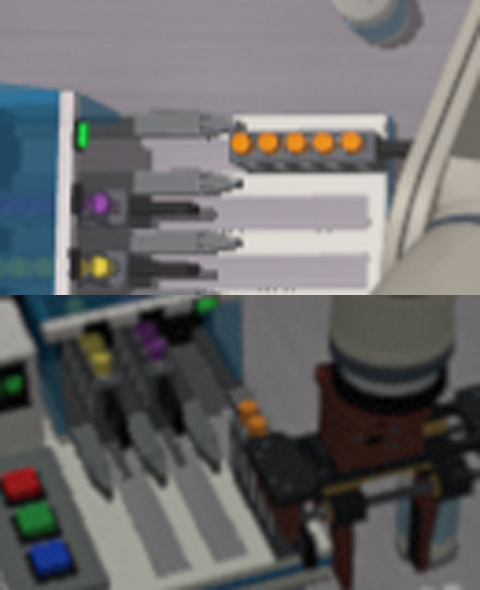

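```bash
python3 - <<'E'
from h import *
for k in('top0','top2'):
    z=np.load(k+'.npz'); W=cloud('top',z['d'])
    # local lane fit: free lane floor strip |ly|<15 low, 15..35 high
    m=(W[...,1]>178)&(W[...,1]<240)&(W[...,0]>605)&(W[...,0]<690)&(W[...,2]>28)&(W[...,2]<58); P=W[m]; up=P[:,2]>43
    L=[]
    for s in np.arange(-.04,.011,.004):
        for x0 in np.arange(638,656,.25):
            l=P[:,0]-x0-s*(P[:,1]-190); ok=abs(l)<34; L.append((((abs(l)>15)==up)[ok].mean(),s,x0))
    L.sort(reverse=True); B=np.array(L[:25]); print(k,m.sum(),B[0],B.mean(0),B.std(0))
    for y in (182,194,206,218,230):
        b=P[abs(P[:,1]-y)<6]; r=b[b[:,2]>44]; f=b[b[:,2]<40]
        print(y,'rails low side max',np.sort(r[r[:,0]<646,0])[-3:].round(1),'high side min',np.sort(r[r[:,0]>646,0])[:3].round(1),'floor',f[:,0].min().round(1) if len(f) else '',np.sort(f[f[:,0]<668,0])[-2:].round(1))
# hood lip front edge & rail tip in top2
m=(W[...,2]>42)&(W[...,2]<56)&(W[...,0]>660)&(W[...,0]<685)&(W[...,1]>100)&(W[...,1]<240); print('railtip y',np.sort(W[m][:,1])[:6].round(1))
E
```

```text
top0 456 [ 9.55082742e-01 -3.60000000e-02  6.46750000e+02] [ 9.48788329e-01 -2.41600000e-02  6.46540000e+02] [0.00347863 0.01156436 0.27092434]
182 rails low side max [630.1 630.6 630.7] high side min [662.3 662.5 664.4] floor 607.2 [661.7 664.3]
194 rails low side max [629.8 629.8 630.6] high side min [661.7 661.9 662.5] floor 606.9 [661.  661.2]
206 rails low side max [630.1 630.2 631. ] high side min [658.9 659.  661.1] floor 609.6 [660.6 661.2]
218 rails low side max [629.5 630.  630.2] high side min [658.7 661.2 661.3] floor 609.7 [657.7 657.9]
230 rails low side max [626.8 629.7 630.1] high side min [658.4 658.4 658.8] floor 609.4 [657.4 657.6]
top2 457 [ 9.57845433e-01 -2.80000000e-02  6.46500000e+02] [ 9.52990515e-01 -2.62400000e-02  6.46540000e+02] [0.00229809 0.00986825 0.31368774]
182 rails low side max [629.9 630.  630.9] high side min [662.1 662.8 664.6] floor 607.1 [661.1 661.4]
194 rails low side max [630.3 630.4 630.5] high side min [661.3 662.5 662.8] floor 607.4 [660.8 660.9]
206 rails low side max [630.4 630.6 630.7] high side min [658.9 661.4 661.4] floor 609.9 [660.8 661.1]
218 rails low side max [629.3 629.9 630.3] high side min [659.  661.3 661.4] floor 609.8 [657.7 657.8]
230 rails low side max [629.9 629.9 630.1] high side min [658.7 658.8 659.1] floor 609.3 [657.5 657.6]
railtip y [153.  153.9 154.2 155.7 156.  158. ]
```

```bash
python3 go.py 650.2 -5 61 0.023; python3 -m inch '[{"tx":0,"ty":-3,"tz":0,"ax":0,"ay":0,"az":0,"jaw":0.55},{"tx":0,"ty":-4,"tz":0,"ax":0,"ay":0,"az":0,"jaw":0.55},{"tx":0,"ty":-4,"tz":0,"ax":0,"ay":0,"az":0,"jaw":0.55},{"tx":0,"ty":-3,"tz":0,"ax":0,"ay":0,"az":0,"jaw":0.55},{"tx":0,"ty":-1.4,"tz":1,"ax":0,"ay":0,"az":0,"jaw":0.55},{"tx":0,"ty":0,"tz":2,"ax":0,"ay":0,"az":0,"jaw":0.55},{"tx":0,"ty":0,"tz":3,"ax":0,"ay":0,"az":0,"jaw":0.55},{"tx":0,"ty":0,"tz":3,"ax":0,"ay":0,"az":0,"jaw":0.55},{"tx":0,"ty":0,"tz":2,"ax":0,"ay":0,"az":0,"jaw":0.55},{"tx":0,"ty":0,"tz":1,"ax":0,"ay":0,"az":0,"jaw":0.55},{"tx":0,"ty":0,"tz":0,"ax":0,"ay":0,"az":0,"jaw":0.55},{"tx":0,"ty":0,"tz":0,"ax":0,"ay":0,"az":0,"jaw":0.55}]'; python3 go.py 650.2 -5 61 0.023
```

```text
turn [-0.03  0.08 -0.23] shift [  0.16 -15.01  12.41]
turn [1.2000e-01 5.0000e-02 1.7977e+02] shift [-0.16 15.01 12.41]
t 10.47 pos [ 652.1 -155.1  185.1] F [-0.3  0.1  0.8] w 48.4 q6 [-0.25  0.53  1.55  0.    1.06 -0.27]
t: 11.98
ee_pos: [650.5, -0.8, 66.8]
orientation: [3.141, 0.032, 0.002]
ft_force: [0.3, 0.9, -0.9]
width: 48.5
turn [ 0.   -0.09 -0.17] shift [-0.04  0.42  0.58]
turn [-1.4000e-01 -1.0000e-02  1.7983e+02] shift [ 0.04 -0.42  0.58]
t 11.97 pos [650.5  -0.8  66.8] F [ 0.3  0.9 -0.9] w 48.5 q6 [-0.02  0.65  1.65 -0.    0.83 -0.04]
```

```bash
python3 -m inch '[{"tx":0,"ty":0.4,"tz":0.5,"ax":0,"ay":0,"az":-0.2,"jaw":0.4},{"tx":0,"ty":0,"tz":0,"ax":0,"ay":0,"az":0,"jaw":0.3},{"tx":0,"ty":0,"tz":0,"ax":0,"ay":0,"az":0,"jaw":0.2},{"tx":0,"ty":0,"tz":0,"ax":0,"ay":0,"az":0,"jaw":0},{"tx":0,"ty":0,"tz":0,"ax":0,"ay":0,"az":0,"jaw":0},{"tx":0,"ty":0,"tz":0,"ax":0,"ay":0,"az":0,"jaw":0},{"tx":0,"ty":0,"tz":0,"ax":0,"ay":0,"az":0,"jaw":0},{"tx":0,"ty":0,"tz":0,"ax":0,"ay":0,"az":0,"jaw":0}]';  python3 go.py 652.2 -5 61 0.023
```

```text
t: 12.98
ee_pos: [650.0, -4.6, 61.0]
orientation: [-3.141, -0.037, -0.001]
ft_force: [-0.1, 0.2, 1.3]
width: 9.8
turn [-0.   -0.02  0.04] shift [0.22 0.05 0.  ]
turn [ 3.0000e-02 -0.0000e+00 -1.7996e+02] shift [-0.22 -0.05  0.  ]
t 12.97 pos [650.   -4.6  61. ] F [-0.1  0.2  1.3] w 9.8 q6 [-0.03  0.66  1.65  0.    0.82 -0.05]
```

```bash
python3 -m inch '[{"tx":0.2,"ty":0,"tz":0,"ax":0,"ay":0,"az":0,"jaw":0},{"tx":0,"ty":0,"tz":0,"ax":0,"ay":0,"az":0,"jaw":0},{"tx":0,"ty":-0.2,"tz":0,"ax":0,"ay":0,"az":0,"jaw":0}]';  python3 go.py 652.2 -5 61 0.023; python3 see.py 3 88
```

```text
t: 13.35
ee_pos: [651.5, -3.1, 61.0]
orientation: [3.141, 0.038, -0.001]
ft_force: [-0.7, -3.8, 3.4]
width: 9.9
turn [0.04 0.04 0.06] shift [0.07 0.19 0.  ]
turn [-6.0000e-02  7.0000e-02 -1.7994e+02] shift [-0.07 -0.19  0.  ]
t 13.35 pos [651.5  -3.1  61. ] F [-0.7 -3.8  3.4] w 9.9 q6 [-0.02  0.66  1.65 -0.    0.83 -0.05]
top caps 13 [642.7  77.4 118.5] [-5.00000e-03  6.43042e+02]
top body 29 [(np.float64(65.0), array([639.3, 642.5, 645.1])), (np.float64(81.0), array([640.8, 643. , 646.5])), (np.float64(97.0), array([640.2, 642.1, 645.9]))] y [ 55.4 101.3]
top rect ((642.9534301757812, 78.30760192871094), (46.151405334472656, 7.580557346343994), 87.6521987915039)
side body 26 [(np.float64(129.0), array([636. , 640.5, 644.4])), (np.float64(145.0), array([636.6, 639. , 644.9]))] y [117.3 146.6]
side handle 151 [(np.float64(-27.0), array([642.5, 651.2, 663.1])), (np.float64(-11.0), array([636.9, 649.4, 666.2])), (np.float64(5.0), array([637.1, 654.4, 658.5]))] y [-22.8   2.3]
side rect ((640.337158203125, 63.75666046142578), (33.190494537353516, 176.15777587890625), 8.06650161743164)
```

```bash
python3 -m inch '[{"tx":0,"ty":-0.7,"tz":0,"ax":0,"ay":0,"az":0,"jaw":0},{"tx":0,"ty":-0.7,"tz":0,"ax":0,"ay":0,"az":0,"jaw":0},{"tx":0,"ty":-0.7,"tz":0,"ax":0,"ay":0,"az":0,"jaw":0},{"tx":0,"ty":-0.7,"tz":0,"ax":0,"ay":0,"az":0,"jaw":0}]';  python3 go.py 650 40 61 0.023;  python3 -m inch '[{"tx":0,"ty":-0.7,"tz":0,"ax":0,"ay":0,"az":0,"jaw":0},{"tx":0,"ty":-0.7,"tz":0,"ax":0,"ay":0,"az":0,"jaw":0},{"tx":0,"ty":-0.7,"tz":0,"ax":0,"ay":0,"az":0,"jaw":0}]';  python3 go.py 650 50 61 0.023
```

```text
t: 13.95
ee_pos: [651.3, 26.0, 61.0]
orientation: [3.141, 0.038, 0.001]
ft_force: [0.5, -3.8, 4.2]
width: 9.4
turn [ 0.01 -0.03  0.05] shift [-0.1  -1.41  0.  ]
turn [ 4.0000e-02  1.0000e-02 -1.7995e+02] shift [0.1  1.41 0.  ]
t 13.95 pos [651.3  26.   61. ] F [ 0.5 -3.8  4.2] w 9.4 q6 [ 0.02  0.66  1.65 -0.    0.83 -0.  ]
t: 14.32
ee_pos: [650.7, 46.8, 61.0]
orientation: [3.141, 0.037, 0.0]
ft_force: [-0.0, -4.6, 4.9]
width: 9.9
turn [ 0.01 -0.01  0.04] shift [-0.06 -0.32 -0.  ]
turn [ 2.0000e-02  1.0000e-02 -1.7996e+02] shift [ 0.06  0.32 -0.  ]
t 14.32 pos [650.7  46.8  61. ] F [-0.  -4.6  4.9] w 9.9 q6 [ 0.05  0.66  1.65 -0.    0.83  0.03]
```

```bash
python3 -m inch '[{"tx":0,"ty":-1,"tz":0,"ax":0,"ay":0,"az":0,"jaw":0},{"tx":0,"ty":-1.1,"tz":0,"ax":0,"ay":0,"az":0,"jaw":0},{"tx":0,"ty":-1.1,"tz":0,"ax":0,"ay":0,"az":0,"jaw":0},{"tx":0,"ty":-1.1,"tz":0,"ax":0,"ay":0,"az":0,"jaw":0},{"tx":0,"ty":-1.1,"tz":0,"ax":0,"ay":0,"az":0,"jaw":0},{"tx":0,"ty":-1.1,"tz":0,"ax":0,"ay":0,"az":0,"jaw":0}]';  python3 go.py 648 150 61 0.023;  python3 -m inch '[{"tx":0,"ty":-1.1,"tz":0,"ax":0,"ay":0,"az":0,"jaw":0},{"tx":0,"ty":-1.1,"tz":0,"ax":0,"ay":0,"az":0,"jaw":0},{"tx":0,"ty":-1.1,"tz":0,"ax":0,"ay":0,"az":0,"jaw":0},{"tx":0,"ty":-1.1,"tz":0,"ax":0,"ay":0,"az":0,"jaw":0},{"tx":0,"ty":-0.6,"tz":0,"ax":0,"ay":0,"az":0,"jaw":0},{"tx":0,"ty":0,"tz":0,"ax":0,"ay":0,"az":0,"jaw":0}]';  python3 go.py 647 190 61 0.023
```

```text
t: 15.08
ee_pos: [649.1, 111.9, 61.0]
orientation: [3.141, 0.037, 0.0]
ft_force: [0.3, -4.7, 6.2]
width: 10.0
turn [ 0.01 -0.    0.04] shift [-0.02 -3.81  0.  ]
turn [ 0.0000e+00  1.0000e-02 -1.7996e+02] shift [0.02 3.81 0.  ]
t 15.07 pos [649.1 111.9  61. ] F [ 0.3 -4.7  6.2] w 10.0 q6 [ 0.15  0.67  1.63 -0.    0.84  0.13]
t: 15.82
ee_pos: [647.8, 162.6, 61.0]
orientation: [-3.141, -0.038, -0.0]
ft_force: [0.4, -0.0, 4.5]
width: 9.9
turn [-0.05 -0.    0.05] shift [-0.01 -2.74 -0.  ]
turn [ 1.0000e-02 -8.0000e-02 -1.7995e+02] shift [ 0.01  2.74 -0.  ]
t 15.82 pos [647.8 162.6  61. ] F [ 0.4 -0.   4.5] w 9.9 q6 [0.23 0.68 1.61 0.   0.85 0.2 ]
```

```bash
python3 -m inch '[{"tx":0,"ty":-0.6,"tz":0,"ax":0,"ay":0,"az":0,"jaw":0},{"tx":0,"ty":-0.6,"tz":0,"ax":0,"ay":0,"az":0,"jaw":0},{"tx":0,"ty":-0.4,"tz":0,"ax":0,"ay":0,"az":0,"jaw":0},{"tx":0,"ty":-0.4,"tz":0,"ax":0,"ay":0,"az":0,"jaw":0},{"tx":0,"ty":-0.3,"tz":0,"ax":0,"ay":0,"az":0,"jaw":0}]';  python3 go.py 647 190 61 0.023;  python3 -m inch '[{"tx":0,"ty":-0.2,"tz":0,"ax":0,"ay":0,"az":0,"jaw":0},{"tx":0,"ty":-0.2,"tz":0,"ax":0,"ay":0,"az":0,"jaw":0},{"tx":0,"ty":-0.2,"tz":0,"ax":0,"ay":0,"az":0,"jaw":0}]';  python3 go.py 647 190 61 0.023
```

```text
t: 16.45
ee_pos: [647.3, 184.3, 61.0]
orientation: [3.141, 0.037, -0.0]
ft_force: [0.2, -5.1, 7.2]
width: 10.1
turn [0.02 0.01 0.04] shift [-0.01 -0.58  0.  ]
turn [-2.0000e-02  4.0000e-02 -1.7996e+02] shift [0.01 0.58 0.  ]
t 16.45 pos [647.3 184.3  61. ] F [ 0.2 -5.1  7.2] w 10.1 q6 [ 0.26  0.69  1.6  -0.    0.86  0.24]
t: 16.82
ee_pos: [647.1, 190.1, 61.0]
orientation: [3.141, 0.037, -0.0]
ft_force: [0.4, -6.0, 6.9]
width: 9.9
turn [0.03 0.01 0.03] shift [-0.01  0.01  0.  ]
turn [-2.0000e-02  4.0000e-02 -1.7997e+02] shift [ 0.01 -0.01  0.  ]
t 16.82 pos [647.1 190.1  61. ] F [ 0.4 -6.   6.9] w 9.9 q6 [ 0.27  0.69  1.59 -0.    0.86  0.25]
```

```bash
python3 -m inch '[{"tx":0,"ty":-0.1,"tz":0,"ax":0,"ay":0,"az":0,"jaw":0},{"tx":0,"ty":-0.1,"tz":0,"ax":0,"ay":0,"az":0,"jaw":0}]'; python3 -m inch '[{"tx":0,"ty":-0.1,"tz":0,"ax":0,"ay":0,"az":0,"jaw":0},{"tx":0,"ty":-0.1,"tz":0,"ax":0,"ay":0,"az":0,"jaw":0}]'
```

```text
t: 17.08
ee_pos: [647.1, 192.1, 61.0]
orientation: [3.141, 0.037, -0.0]
ft_force: [-0.3, -5.8, 5.7]
width: 9.4
t: 17.32
ee_pos: [647.0, 194.1, 61.0]
orientation: [3.141, 0.037, -0.0]
ft_force: [0.9, -5.4, 5.4]
width: 9.7
```

```bash
python3 -m inch '[{"tx":0,"ty":-0.1,"tz":0,"ax":0,"ay":0,"az":0,"jaw":0},{"tx":0,"ty":-0.1,"tz":0,"ax":0,"ay":0,"az":0,"jaw":0}]'
```

```text
t: 17.58
ee_pos: [647.0, 196.1, 61.0]
orientation: [3.141, 0.037, -0.0]
ft_force: [-0.3, -5.1, 5.8]
width: 9.9
```

```bash
python3 -m inch '[{"tx":0,"ty":-0.1,"tz":0,"ax":0,"ay":0,"az":0,"jaw":0},{"tx":0,"ty":-0.1,"tz":0,"ax":0,"ay":0,"az":0,"jaw":0}]'; python3 see.py 4 290
```

```text
t: 17.82
ee_pos: [647.0, 196.4, 61.0]
orientation: [3.139, 0.037, -0.001]
ft_force: [1.8, -14.9, 7.5]
width: 9.6
top handle 21 [(np.float64(175.0), array([642.3, 646.5, 650.5])), (np.float64(191.0), array([636.4, 654.1, 657.8]))] y [179.1 196.1]
top rect ((646.7428588867188, 187.78543090820312), (14.947129249572754, 15.914386749267578), 32.66901779174805)
side handle 141 [(np.float64(175.0), array([636.3, 646.4, 661. ])), (np.float64(191.0), array([632. , 648.2, 662.5])), (np.float64(207.0), array([630.7, 635.5, 652.9]))] y [176.7 223.8]
side rect ((652.5050659179688, 234.8733367919922), (115.16925048828125, 42.63328170776367), 88.47654724121094)
```

```bash
python3 -m inch '[{"tx":0,"ty":-0.1,"tz":0,"ax":0,"ay":0,"az":0,"jaw":0},{"tx":0,"ty":-0.1,"tz":0,"ax":0,"ay":0,"az":0,"jaw":0}]'
```

```text
t: 18.18
ee_pos: [647.0, 196.6, 61.0]
orientation: [3.136, 0.037, -0.002]
ft_force: [1.1, -23.7, 9.2]
width: 10.0
```

```bash
python3 -m inch '[{"tx":0,"ty":0,"tz":0,"ax":0,"ay":0,"az":0,"jaw":0},{"tx":0,"ty":0,"tz":0,"ax":0,"ay":0,"az":0,"jaw":0.15},{"tx":0,"ty":0,"tz":0,"ax":0,"ay":0,"az":0,"jaw":0.28},{"tx":0,"ty":0,"tz":0,"ax":0,"ay":0,"az":0,"jaw":0.28},{"tx":0,"ty":0,"tz":0,"ax":0,"ay":0,"az":0,"jaw":0.28},{"tx":0,"ty":0.5,"tz":-0.5,"ax":0,"ay":0,"az":0,"jaw":0.28},{"tx":0,"ty":1,"tz":-1.5,"ax":0,"ay":0,"az":0,"jaw":0.28},{"tx":0,"ty":2,"tz":-3,"ax":0,"ay":0,"az":0,"jaw":0.28},{"tx":0,"ty":3,"tz":-3,"ax":0,"ay":0,"az":0,"jaw":0.28},{"tx":0,"ty":4,"tz":-2,"ax":0,"ay":0,"az":0,"jaw":0.28},{"tx":0,"ty":4,"tz":-1,"ax":0,"ay":0,"az":0,"jaw":0.28},{"tx":0,"ty":4,"tz":0,"ax":0,"ay":0,"az":0,"jaw":0.28}]'; python3 -m inch '[{"tx":0,"ty":5,"tz":0,"ax":0,"ay":0,"az":0,"jaw":0.1},{"tx":0,"ty":5,"tz":0,"ax":0,"ay":0,"az":0,"jaw":0},{"tx":0,"ty":5,"tz":0,"ax":0,"ay":0,"az":0,"jaw":0},{"tx":0,"ty":4,"tz":0,"ax":0,"ay":0,"az":0,"jaw":0},{"tx":0,"ty":0,"tz":0,"ax":0,"ay":0,"az":0,"jaw":0}]'
python3 go.py 453 72 90 0.023
python3 - <<'E'
from h import *
for n in('top','side'):
    im,d=viewer.get_image(n); np.savez(n+'5.npz',im=im,d=d); V=cloud(n,d); z0=V[...,2]
    def tail(x):
        m=(abs(V[...,0]-x)<5)&(z0>75)&(z0<102)&(V[...,1]>120)&(V[...,1]<250); return np.sort(V[m][:,1])[:4].round(1),m.sum()
    print(n,'handle tips free/mid/far',tail(646.5),tail(596.5),tail(546.5))
    r,c=proj(n,[600,200,90])[0][::-1].astype(int)
    t=im[max(r-45,0):r+45,max(c-60,0):c+60]; save('t_%s.png'%n,cv2.resize(t,(600,450),interpolation=cv2.INTER_CUBIC))
a,b=cv2.imread('pics/t_top.png'),cv2.imread('pics/t_side.png'); cv2.imwrite('pics/see5.png',cv2.resize(np.hstack([a,b]),(800,300)))
E
```

```text
t: 19.68
ee_pos: [652.2, 13.5, 173.6]
orientation: [3.141, 0.037, 0.006]
ft_force: [0.2, 0.3, 0.3]
width: 24.6
t: 20.3
ee_pos: [655.7, -178.1, 172.1]
orientation: [3.141, 0.031, 0.002]
ft_force: [0.9, 0.3, 0.2]
width: 0.6
turn [ 0.05 -0.09 -0.2 ] shift [-19.69 -25.47   8.21]
turn [-1.400e-01 -8.000e-02  1.798e+02] shift [19.69 25.47  8.21]
t 20.3 pos [ 655.7 -178.1  172.1] F [0.9 0.3 0.2] w 0.6 q6 [-0.28  0.56  1.54 -0.    1.05 -0.3 ]
top handle tips free/mid/far (array([179.7, 179.8, 180.1, 180.1]), np.int64(63)) (array([178.7, 179. , 179.2, 179.3]), np.int64(79)) (array([175.7, 175.9, 176.8, 177. ]), np.int64(74))
side handle tips free/mid/far (array([175.4, 177. , 178. , 178.1]), np.int64(70)) (array([176.3, 177.6, 177.8, 178.4]), np.int64(62)) (array([169.7, 170.6, 170.8, 173.8]), np.int64(64))
```

View pics/see5.png

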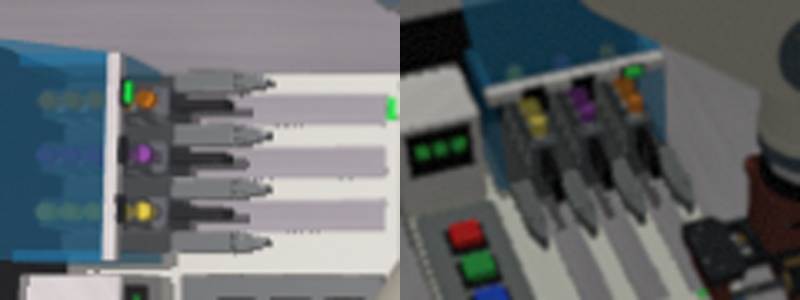

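The carrier is home: its handle tip is level with the neighbouring carriers', and the orange cap stands in the upper lane with three caps visible through the hood. Next are the keys.

```bash
python3 go.py 454.5 73 75 0.023; python3 -m inch '[{"tx":-1.5,"ty":-2,"tz":0,"ax":0,"ay":0,"az":0,"jaw":0},{"tx":-2.5,"ty":-3.2,"tz":0,"ax":0,"ay":0,"az":0,"jaw":0},{"tx":-2.5,"ty":-3.2,"tz":0,"ax":0,"ay":0,"az":0,"jaw":0},{"tx":-2.5,"ty":-3.2,"tz":0,"ax":0,"ay":0,"az":0,"jaw":0},{"tx":-2.5,"ty":-3.2,"tz":0,"ax":0,"ay":0,"az":0,"jaw":0},{"tx":-2.5,"ty":-3.2,"tz":0,"ax":0,"ay":0,"az":0,"jaw":0},{"tx":-2.5,"ty":-3.2,"tz":1,"ax":0,"ay":0,"az":0,"jaw":0},{"tx":-2,"ty":-2.6,"tz":2,"ax":0,"ay":0,"az":0,"jaw":0},{"tx":-1,"ty":-1.4,"tz":2,"ax":0,"ay":0,"az":0,"jaw":0},{"tx":0,"ty":0,"tz":2,"ax":0,"ay":0,"az":0,"jaw":0},{"tx":0,"ty":0,"tz":0,"ax":0,"ay":0,"az":0,"jaw":0}]';python3 go.py 454.5 73 75 0.023
```

```text
turn [-0.01 -0.04 -0.04] shift [-19.54 -25.26   9.67]
turn [-6.0000e-02  1.0000e-02  1.7996e+02] shift [19.54 25.26  9.67]
t 20.4 pos [ 655.6 -175.   171.7] F [-0.1 -0.7 -0.3] w 0.3 q6 [-0.28  0.56  1.54  0.    1.05 -0.3 ]
t: 21.78
ee_pos: [453.6, 73.8, 100.4]
orientation: [3.141, 0.04, -0.004]
ft_force: [-0.4, -0.2, 0.4]
width: 0.3
turn [0.01 0.14 0.16] shift [0.09 0.08 2.54]
turn [-2.1000e-01  1.0000e-02 -1.7984e+02] shift [-0.09 -0.08  2.54]
t 21.77 pos [453.6  73.8 100.4] F [-0.4 -0.2  0.4] w 0.3 q6 [0.14 0.39 2.07 0.   0.69 0.11]
```

```bash
python3 -m inch '[{"tx":0.1,"ty":0,"tz":2,"ax":0,"ay":0,"az":0,"jaw":0},{"tx":0,"ty":0,"tz":1.3,"ax":0,"ay":0,"az":0,"jaw":0},{"tx":0,"ty":0,"tz":0.3,"ax":0,"ay":0,"az":0,"jaw":0},{"tx":0,"ty":0,"tz":0,"ax":0,"ay":0,"az":0,"jaw":0}]'; python3 -m inch '[{"tx":0,"ty":0,"tz":0.3,"ax":0,"ay":0,"az":0,"jaw":0},{"tx":0,"ty":0,"tz":0.2,"ax":0,"ay":0,"az":0,"jaw":0},{"tx":0,"ty":0,"tz":0,"ax":0,"ay":0,"az":0,"jaw":0}]'; python3 go.py 454.5 73 54.5 0.023
```

```text
t: 22.28
ee_pos: [456.1, 72.8, 65.1]
orientation: [-3.141, -0.037, -0.0]
ft_force: [0.0, 0.3, 0.5]
width: 0.6
t: 22.65
ee_pos: [456.2, 72.8, 60.0]
orientation: [-3.141, -0.037, -0.001]
ft_force: [-0.7, -0.5, 1.7]
width: 0.4
turn [-0.   -0.03  0.04] shift [-0.17 -0.02  0.55]
turn [ 4.0000e-02 -1.0000e-02 -1.7996e+02] shift [0.17 0.02 0.55]
t 22.65 pos [456.2  72.8  60. ] F [-0.7 -0.5  1.7] w 0.4 q6 [0.13 0.47 2.08 0.   0.59 0.11]
```

Now in contact with the blue key at z = 60. I press it down 5 mm, hold, and lift.

```bash
python3 -m inch '[{"tx":0,"ty":0,"tz":0.3,"ax":0,"ay":0,"az":0,"jaw":0},{"tx":0,"ty":0,"tz":0.25,"ax":0,"ay":0,"az":0,"jaw":0},{"tx":0,"ty":0,"tz":0,"ax":0,"ay":0,"az":0,"jaw":0}]'; python3 -m inch '[{"tx":0,"ty":0,"tz":0.05,"ax":0,"ay":0,"az":0,"jaw":0},{"tx":0,"ty":0,"tz":0,"ax":0,"ay":0,"az":0,"jaw":0}]'
```

```text
t: 23.02
ee_pos: [456.3, 72.8, 55.1]
orientation: [3.141, 0.037, 0.001]
ft_force: [-2.9, -0.6, 15.6]
width: 0.4
t: 23.28
ee_pos: [456.3, 72.8, 55.0]
orientation: [-3.141, -0.037, -0.001]
ft_force: [-4.0, -1.2, 21.8]
width: 0.6
```

```bash
python3 -m inch '[{"tx":0,"ty":0,"tz":-1,"ax":0,"ay":0,"az":0,"jaw":0},{"tx":0,"ty":0,"tz":-2,"ax":0,"ay":0,"az":0,"jaw":0},{"tx":-0.15,"ty":-2.5,"tz":0,"ax":0,"ay":0,"az":0,"jaw":0},{"tx":0,"ty":-2.5,"tz":0,"ax":0,"ay":0,"az":0,"jaw":0},{"tx":0,"ty":0,"tz":0,"ax":0,"ay":0,"az":0,"jaw":0},{"tx":0,"ty":0,"tz":0,"ax":0,"ay":0,"az":0,"jaw":0}]'; python3 go.py 453.5 123 60 0.023
```

```text
t: 24.02
ee_pos: [452.9, 122.4, 83.6]
orientation: [3.141, 0.038, -0.001]
ft_force: [0.6, 0.4, -0.1]
width: 0.1
turn [0.01 0.04 0.07] shift [ 0.06 -0.06  2.36]
turn [-7.0000e-02  2.0000e-02 -1.7993e+02] shift [-0.06  0.06  2.36]
t 24.02 pos [452.9 122.4  83.6] F [ 0.6  0.4 -0.1] w 0.1 q6 [ 0.24  0.43  2.06 -0.    0.66  0.21]
```

```bash
python3 -m inch '[{"tx":0,"ty":0,"tz":1.5,"ax":0,"ay":0,"az":0,"jaw":0},{"tx":0,"ty":0,"tz":0.8,"ax":0,"ay":0,"az":0,"jaw":0},{"tx":0,"ty":0,"tz":0,"ax":0,"ay":0,"az":0,"jaw":0}]'; python3 -m inch '[{"tx":0,"ty":0,"tz":0.3,"ax":0,"ay":0,"az":0,"jaw":0},{"tx":0,"ty":0,"tz":0.25,"ax":0,"ay":0,"az":0,"jaw":0},{"tx":0,"ty":0,"tz":0,"ax":0,"ay":0,"az":0,"jaw":0}]'
```

```text
t: 24.4
ee_pos: [452.6, 122.2, 59.9]
orientation: [3.141, 0.036, -0.003]
ft_force: [-0.4, -1.3, 2.2]
width: -0.0
t: 24.78
ee_pos: [452.9, 122.5, 55.4]
orientation: [3.141, 0.037, -0.001]
ft_force: [-2.1, -3.5, 4.6]
width: 0.5
```

```bash
python3 -m inch '[{"tx":0,"ty":0,"tz":0.1,"ax":0,"ay":0,"az":0,"jaw":0},{"tx":0,"ty":0,"tz":0,"ax":0,"ay":0,"az":0,"jaw":0}]'; python3 -m inch '[{"tx":0,"ty":0,"tz":-1,"ax":0,"ay":0,"az":0,"jaw":0},{"tx":0,"ty":0,"tz":-3,"ax":0,"ay":0,"az":0,"jaw":0},{"tx":0,"ty":0,"tz":-4,"ax":0,"ay":0,"az":0,"jaw":0},{"tx":0,"ty":0,"tz":-3,"ax":0,"ay":0,"az":0,"jaw":0},{"tx":0,"ty":3,"tz":-1,"ax":0,"ay":0,"az":0,"jaw":0},{"tx":0,"ty":5,"tz":0,"ax":0,"ay":0,"az":0,"jaw":0},{"tx":0,"ty":5,"tz":0,"ax":0,"ay":0,"az":0,"jaw":0},{"tx":0,"ty":5,"tz":0,"ax":0,"ay":0,"az":0,"jaw":0},{"tx":0,"ty":5,"tz":0,"ax":0,"ay":0,"az":0,"jaw":0},{"tx":0,"ty":5,"tz":0,"ax":0,"ay":0,"az":0,"jaw":0},{"tx":0,"ty":3,"tz":0,"ax":0,"ay":0,"az":0,"jaw":0},{"tx":0,"ty":0,"tz":0,"ax":0,"ay":0,"az":0,"jaw":0}]'
python3 - <<'E'
from h import *
for n in('top','side'):
    im,d=viewer.get_image(n); V=cloud(n,d); z0=V[...,2]; hs=cv2.cvtColor(im,cv2.COLOR_RGB2HSV)
    for x in(646.5,596.5,546.5):
        m=(abs(V[...,0]-x)<5)&(z0>75)&(z0<102)&(V[...,1]>120)&(V[...,1]<250); print(n,x,np.sort(V[m][:,1])[:4].round(1))
    for nm,lo,hi in(('blue',(105,120,60),(130,255,255)),('green',(50,120,60),(85,255,255)),('red',(0,150,80),(6,255,255))):
        k=cv2.inRange(hs,lo,hi).astype(bool)&(abs(V[...,0]-452)<20)&(V[...,1]>50)&(V[...,1]<200)&(z0>50)&(z0<66); print(nm,k.sum(),np.median(V[k],0).round(1))
    save('fin_%s.png'%n,im)
a,b=cv2.imread('pics/fin_top.png'),cv2.imread('pics/fin_side.png'); cv2.imwrite('pics/fin.png',cv2.resize(np.hstack([a,b]),(800,300)))
E
```

```text
t: 25.02
ee_pos: [453.0, 122.5, 55.1]
orientation: [3.141, 0.037, -0.001]
ft_force: [-3.9, -4.2, 15.0]
width: 0.5
t: 26.52
ee_pos: [460.9, -188.7, 174.6]
orientation: [3.141, 0.032, 0.002]
ft_force: [-0.4, -0.1, -1.3]
width: 0.5
top 646.5 [180.5 180.5 180.7 181.5]
top 596.5 [178.6 179.5 179.7 179.8]
top 546.5 [175.3 176.8 176.9 177.1]
blue 95 [454.   74.7  60.3]
green 87 [453.  124.5  59.9]
red 85 [452.  173.7  59.6]
side 646.5 [174.9 177.1 177.6 177.7]
side 596.5 [172.8 175.3 176.1 176.2]
side 546.5 []
blue 0 [nan nan nan]
green 49 [451.  121.3  57.2]
red 54 [452.9 171.   57.2]
  return _methods._mean(a, axis=axis, dtype=dtype,
  ret = um.true_divide(
```

View pics/fin.png

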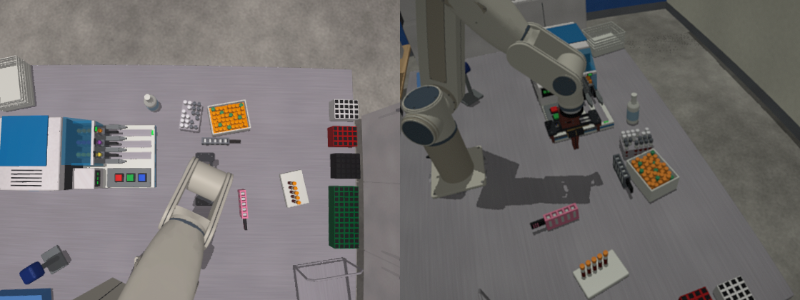

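The final picture shows the carrier in its lane at (115,133), level with its neighbours, the keys up again, and the arm clear. I hand in.

```bash
python3 -c "
from workcell import ctrl; print(ctrl.close_job())"
```

```text
the job is handed in; nothing more can be done
None
```

I set the carrier on the apron in line with the green-lamp lane and let go. I then took it by the handle and slid it in until it met the stop, where the push force rose to about 24 N. After that I pressed the blue key and then the green key, each bottomed at about 5 mm and released before the next. The job was handed in at about 26.6 s of the 64 s.

**Carrier position:** in the last top picture its handle tip reads 180.5 mm against 179 mm for its neighbour, which fits home given the 0.02 rad tilt of the lanes. The side camera agrees with this to within a few mm.

**Keys:** from the top camera all three read about 60 mm, so they were up. The arm hid the blue key from the side camera in the last check.

**Tubes:** after the slide, one orange cap showed upright outside the hood lip and three more through the tinted hood. The remaining tube is hidden by the lip itself, so I did not confirm it directly.

**Other objects:** the red key, the two loaded carriers and everything else on the bench were left alone.

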